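Ready the curing box: butt the loading ledge, hold the sprung lid at the index

ROBOT

A 6-joint arm with a two-finger parallel gripper is mounted at the origin on a cart in front of the work surface, level with it; the furniture and walls round the work are solid. World frame = base frame: x ahead of the robot, y to its left, z up, the work surface at z = 0. Lengths are in m, angles in degrees, forces in N, time in s.
With the tool pointing down it reaches from about 0.375 to 0.9 m from the base axis. Payload 3.1 kg.
Tool frame: the origin (TCP) lies midway between the tips of the shut fingers; the grasp point (between the pads) lies 19 mm behind it (bot.hold_point_z is the distance from the TCP to the grasp point, in m); z points along the fingers, y is the line along which they close (so a half turn about z gives the same grasp; the last joint's range is limited). The gripper opens to 87 mm and grips with 3 to 60 N. Pads are 19 mm wide; open, the fingers measure 117 mm over their backs; the gripper's body (75 mm by 190 mm) begins 51 mm behind the grasp point.
Start: joints at [-10.227, 30.224, 82.088, -0, 67.689, -10.227], TCP at [0.625, 0, 0.223] pointing down, gripper open.
Joint ranges: [-176.69, 176.69], [-43.24, 126.21], [12.49, 139.97], [-82, 262], [0, 151.66], [-163.58, 163.58]. Speed limits (degrees/s): [159.86, 159.86, 180, 180, 180, 180].

INTERFACE

Orientations are given as a 3x3 rotation matrix whose columns are the frame's x, y, z axes.
In Python, from rig import read_state, optics, order, bot gives the robot as it stands.
- The arm moves only by the tool drive_tool, never from a script. Its argument "steps" is a list of rows, each a list of 7 numbers: the finger opening in mm, from 0 to 87, then the shift along the tool's x, y, z normalised to -1 to 1, where 1 is 0.12 m, then the turn, a rotation vector about the tool's x, y, z normalised to -1 to 1, where 1 is 1.5 rad. In form: [[jaw, tx, ty, tz, ax, ay, az], ...]. A call has 1 to 8 rows; each row is the pose to reach, as a shift and turn from the pose commanded when the call began, along the tool's axes at that moment; what a row does not reach only later rows make up. A row lasts 1/10 s, in which the tool goes at most 50 mm and 8.59 degrees, less where a joint would pass 70% of its speed; a pose out of reach is approached as far as the arm can. A call with a number of a shift or a turn outside -1 to 1 is refused whole. A call with a gripper value outside its range is refused whole. The fingers move at their own pace and stop on an object; the grip force is fixed at half the most. Time passes only in rows, so rows that repeat a pose let the fingers close. It gives the time, the measured TCP pose, the force, the opening and the grip force at its end, in the units of the state.
- read_state(): the state, without advancing time (a new reading comes with each control period).
- optics.capture(name): name is "scene" or "side" or "wrist"; returns a dict with "color" (420x560x3 uint8, blue, green, red), "range_z" (420x560 float32, m along the optical axis (not along the pixel's ray), 0 where there is no reading), "fx", "fy", "cx", "cy" (pixels), "rvec" (rotation vector, rad) and "tvec" (3), from world to camera coordinates, as OpenCV has them. Camera axes: x right, y down, z forward; pixel columns grow to the right and rows downward; lengths in m; the calibration is good to about 2 mm. The wrist camera is an equidistant fisheye: a pixel r from the principal point sees the ray r / f radians off the axis. A picture is of the moment at which its call begins.
- order.hand_in(): hands the job in; it is judged then, once.
The state is a dict: "time_s": time; "joint_positions": joint angles; "qvel": joint speeds; "tau": joint torques, N m; "position": TCP position; "tcp_rot": TCP orientation; "force": force on the tool from outside, world axes, zero at the start; "moment": the same for the moment, N m; "opening": opening from 0.0 (shut) to 1.0 (fully open); "grasp_force": force on a finger pad.
Only numpy, scipy, OpenCV 4.12 (cv2) and the standard library are available. Lean on these libraries where they do the work, as an engineer would, in place of code of your own. Each camera call takes 0.05 s, during which the arm holds its last target. There are 200 camera calls.

TASK

Get the small white curing box ready for me to slide pieces in: first, with the lid still shut, butt the loose wooden loading ledge squarely and flush against the box's sill, lined up with the mouth, and let go of it. Then lift the sprung lid (it has a black handle) until the lid lies at the same angle as the red index finger on the box's side, and finish while still holding it there, because it snaps shut if released. Leave the red index as it is set, and do not disturb the pot, the spool and the wooden fish.

Things in the scene. Friction and masses are not known exactly. Their poses are not given: they have to be found in the camera images.
- box: White curing box fixed to the table, 110 deep (x) x 150 wide (y) x 52 mm high without the lid. Origin under its centre on the table; its front looks along its own -x, z up. The front face lies at x = -55 mm; in its middle is the mouth, 64 mm wide, over a sill 16 mm high. The position and yaw of the box vary.
- mouth (a point): Middle of the top edge of the sill on the box's front face (box frame x = -55, y = 0, z = 16 mm). Axes as the box.
- lid (a joint): Opening angle of the lid in rad: 0 shut, grows as the front rises, stop at 1.2. The hinge runs along the box's y axis at the box's point x = +55, z = 52 mm. A spring pulls it shut: about 3 N upward at the handle starts it, about 6.5 N holds it at 0.75 rad; let go, it snaps shut. No friction worth mentioning.
- lid_handle (a point): Centre of the lid's black T-handle: a round bar, 16 mm thick, 30 mm long along the box's y, on a 10 mm post; 100 mm in front of the hinge axis and, lid shut, 32 mm above it (84 mm above the table, 26 mm above the lid's top face). Pinched at its two ends it can turn between the pads as the lid swings. Axes turn with the lid, y along the hinge.
- apron (a point): Lower edge of the lid's amber apron, 60 mm wide, which hangs 34 mm down at the lid's front and closes the mouth; on opening it swings up and at most 6 mm forward, above the ledge. The lid is 112 x 150 x 6 mm: white frame, amber window, red line along its +y edge. Axes turn with the lid.
- index (a joint): Angle of the red index finger in rad on the same scale as the lid's: the lid is at the mark when lid equals this. Set between 0.35 and 0.75, differently each time, held by friction; must not be moved.
- index_tip (a point): Tip of the red index finger, a flat bar 3 mm thick and 6 mm high, on the +y side of the box beside a dark quadrant with white ticks; 82 mm from the hinge axis, at box y = +84.5 mm. Axes turn with the finger: its x is parallel to the lid's x when the angles are equal.
- ledge: Loose wooden loading ledge, 100 long (x) x 56 wide (y) mm, deck 16 mm high with a 5 mm rim along each long side up to 24 mm, bright metal deck, about 0.15 kg. Origin under its centre on the table. Its +x end is to butt against the sill; it starts in front of the box, 25 to 50 mm away, askew. Grasp it across its width, behind its middle, to stay clear of the lid's handle.
- ledge_front (a point): Middle of the top edge of the ledge's +x end (ledge frame x = +50, z = 16 mm); to meet mouth.
- gesso_pot: Black pot with white cap, 30 mm across, 48 mm high, standing to the +y side of the ledge. Origin under its centre. Leave alone.
- wood_spool: Pale wooden spool, 26 mm across, 29 mm high, to the -y side of the ledge. Origin under its centre. Leave alone.
- wood_fish: Flat wooden fish, 34 x 53 x 14 mm, on the table near the ledge on the +y side. Origin under its centre. Leave alone.
There are look-alikes about, which are no part of the job. Of the things that look like the box, the larger one is meant.

How it is judged:
By the outcome, as a careful person would: the job done as asked, in the order asked, and still so for the second after the job is handed in, while the arm keeps its last pose, push and grip.
It also fails if it takes over 42 s, if anything falls off the work surface, if the arm or the gripper's body presses on something with over 40 N, if the wrist force passes 120 N, or if a joint passes its speed limit or range.

## Working session

There is one attempt and no reset: what is moved stays moved. The work goes in short steps, Python scripts to look and compute and a tool call to move; the robot and the scene stay as the last step left them, time stands still between calls to the robot, and variables do not carry over. Pictures are saved under pics/ and viewed, at most 10 in all, crops included, and the job is handed in when it is done.

Besides the shell and the picture viewer there is one more tool, called after "Request:" in YAML: its name, and indented under it one key for each argument. drive_tool: Moves the arm, as the interface text tells. Scaled input: -1 to 1 covers 0.12 m each way for a shift and 1.5 rad each way for a turn. Its arguments: {"type":"object","properties":{"steps":{"type":"array"}},"required":["steps"]}

```bash
ls; mkdir -p pics
python3 - <<'E'
from rig import read_state, optics, order, bot
import cv2, numpy as np
s=read_state(); print(s, bot.hold_point_z)
for n in ("scene","side"):
    c=optics.capture(n); cv2.imwrite(f"pics/{n}0.png",c["color"]); np.savez(f"pics/{n}0.npz",**c)
    print(n,c["fx"],c["rvec"],c["tvec"])
E
```

```text
pics
{'time_s': 0.0, 'joint_positions': array([-1.02297078e+01,  3.02794549e+01,  8.21560994e+01, -5.82125575e-04,
        6.76881085e+01, -1.02277693e+01]), 'qvel': array([ 0.00428649,  0.02626459,  0.02574172, -0.01886074, -0.03586856,
       -0.04052417]), 'tau': array([-5.45745443e-04, -4.40045428e+01, -1.76593530e+01,  6.32597599e-02,
        5.83207863e-02, -1.53719384e-04]), 'position': array([6.24274280e-01, 1.31210838e-04, 2.21567976e-01]), 'tcp_rot': array([[ 3.03638071e-05,  9.99997740e-01, -2.12568126e-03],
       [ 9.99999930e-01, -2.95687453e-05,  3.74057211e-04],
       [ 3.73993512e-04, -2.12569246e-03, -9.99997671e-01]]), 'force': array([ 0.7895267 ,  0.55260083, -0.59663808]), 'moment': array([ 0.00488818, -0.01773723, -0.01122562]), 'grasp_force': 0.0, 'opening': 1.0021449409324106} 0.0187
scene 484.5781343294957 [ 2.12994449 -0.65542812  0.31089875] [-0.4774187   0.28095085  0.62233895]
side 423.1331546290649 [ 0.54970224 -2.66138117  1.16812998] [0.54238066 0.20757323 0.7450593 ]
```

View pics/scene0.png

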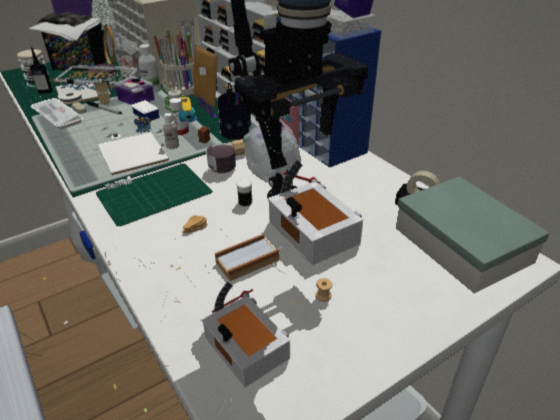

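View pics/side0.png

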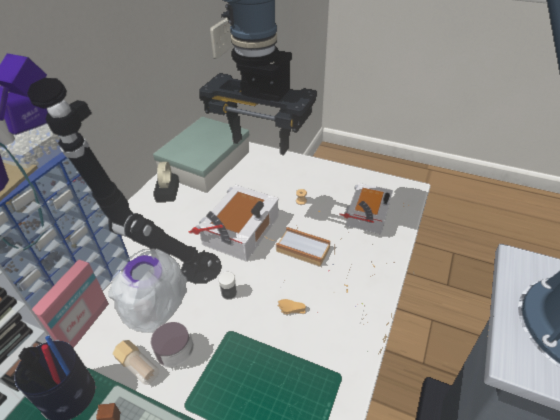

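The scene picture shows the larger box at about (315,220), the ledge at (247,257), the pot at (244,192), the fish at (195,223), the spool at (323,289) and the red index at (310,180). The side picture shows the index at (210,230) and the ledge at (303,246).

I'll make a top-down map from the depth and enlarge the index.

```bash
cat > h.py <<'E'
import numpy as np, cv2
def cloud(c):
    h,w=c["range_z"].shape; u,v=np.meshgrid(np.arange(w),np.arange(h)); z=c["range_z"].astype(float)
    P=np.stack([(u-c["cx"])/c["fx"]*z,(v-c["cy"])/c["fy"]*z,z],-1)
    R=cv2.Rodrigues(c["rvec"])[0]; W=(P-c["tvec"].ravel())@R
    W[z<=0]=np.nan; return W
def ray(c,u,v):
    R=cv2.Rodrigues(c["rvec"])[0]; d=R.T@np.array([(u-c["cx"])/c["fx"],(v-c["cy"])/c["fy"],1.]); return -R.T@c["tvec"].ravel(),d
def on_plane(c,u,v,z0):
    o,d=ray(c,u,v); return o+d*(z0-o[2])/d[2]
def proj(c,P):
    return cv2.projectPoints(np.asarray(P,float).reshape(-1,3),c["rvec"],c["tvec"],np.array([[c["fx"],0,c["cx"]],[0,c["fy"],c["cy"]],[0,0,1.]]),None)[0][:,0]
E
python3 - <<'E'
from h import *
S={n:dict(np.load(f"pics/{n}0.npz")) for n in("scene","side")}
for n,pts in (("scene",[(247,257),(325,205),(244,185),(195,223),(323,284),(296,207)]),("side",[(303,244),(240,213),(228,280),(292,306),(301,192),(258,208),(210,230)])):
    W=cloud(S[n])
    for p in pts: print(n,p,W[p[1],p[0]].round(4))
    m=(W[...,2]<0.004)&(W[...,2]>-0.02)&(abs(W[...,0]-.6)<.25)&(abs(W[...,1])<.25); print("table z",np.median(W[m][:,2]))
# top-down texture at z=0.016, both cams
x0,x1,y0,y1=.40,.80,-.2,.2
ims=[]
for n,z in (("scene",.02),("side",.058)):
    pass
def crop(n,u0,v0,w,h,k): 
    return cv2.resize(S[n]["color"][v0:v0+h,u0:u0+w],None,fx=k,fy=k,interpolation=cv2.INTER_CUBIC)
cv2.imwrite("pics/c1.png",crop("scene",200,160,180,130,4.4))
cv2.imwrite("pics/c2.png",crop("side",175,170,170,110,4.6))
E
```

```text
scene (247, 257) [0.5213 0.0158 0.0179]
scene (325, 205) [0.6937 0.0167 0.0586]
scene (244, 185) [0.6113 0.1747 0.0487]
scene (195, 223) [0.4897 0.1582 0.0162]
scene (323, 284) [ 0.5862 -0.1166  0.024 ]
scene (296, 207) [0.6212 0.0087 0.0892]
table z 0.0010167218380637316
side (303, 244) [0.5257 0.0211 0.0161]
side (240, 213) [0.6676 0.0259 0.0577]
side (228, 280) [0.6099 0.1858 0.0474]
side (292, 306) [0.4891 0.1701 0.0132]
side (301, 192) [ 0.5867 -0.1221  0.0269]
side (258, 208) [0.6214 0.0301 0.0917]
side (210, 230) [0.7002 0.0949 0.0581]
table z 0.00023196754201301305
```

View pics/c1.png

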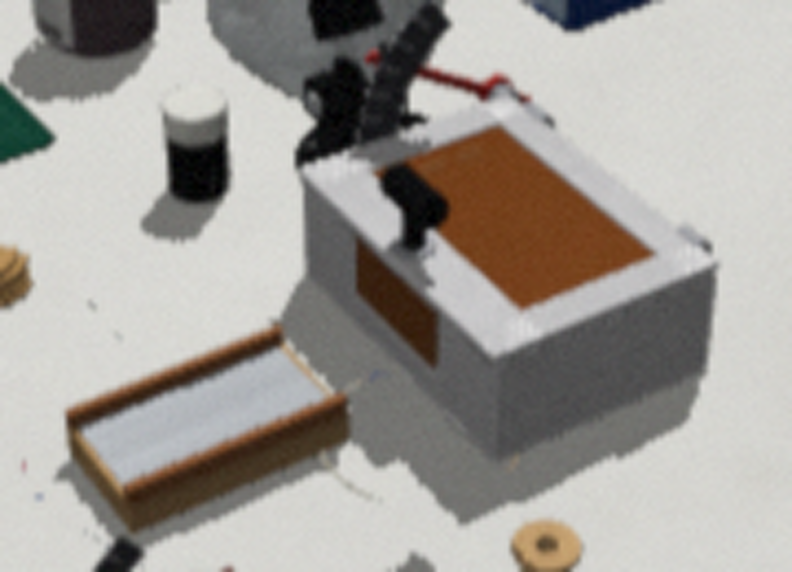

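View pics/c2.png

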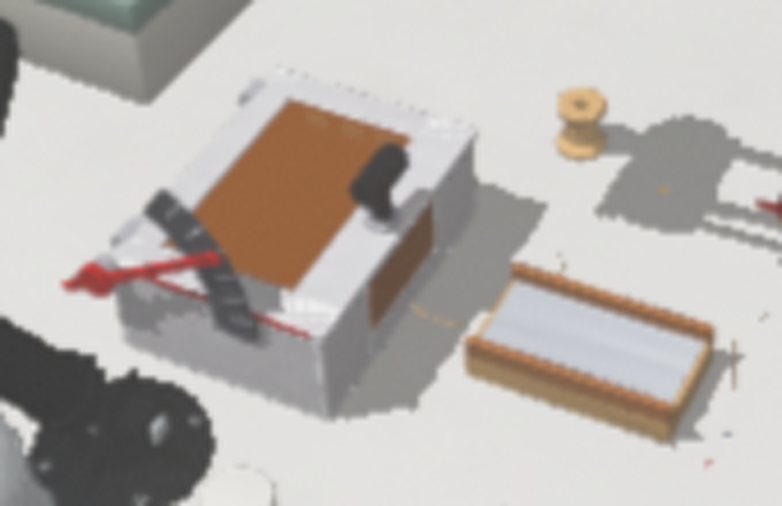

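Both crops are clear. In c1 the lid corners are at (303,168), (497,357), (716,262), (505,95), and the ledge rim corners at (68,410), (278,326), (347,398), (125,493). In c2 the index runs from its hub at (95,280) to its tip at (217,258). I'll fit the poses from these.

```bash
cat > fit.py <<'E'
from h import *
from scipy.optimize import least_squares
S={n:dict(np.load(f"pics/{n}0.npz")) for n in("scene","side")}
c1=lambda a:np.array(a)/4.4+[200,160]-.4; c2=lambda a:np.array(a)/4.6+[175,170]-.4
lid=np.array([[-57,75,58],[-57,-75,58],[55,-75,58],[55,75,58]])/1e3
led=np.array([[-50,28,24],[50,28,24],[50,-28,24],[-50,-28,24]])/1e3
O={"lid":(lid,{"scene":c1([(303,168),(497,357),(716,262),(505,95)]),"side":c2([(325,338),(476,130),(282,68),(112,248)])}),
   "ledge":(led,{"scene":c1([(68,410),(278,326),(347,398),(125,493)]),"side":c2([(672,410),(467,343),(514,266),(713,328)])})}
def T(p,M):
    c,s=np.cos(p[2]),np.sin(p[2]); return M@np.array([[c,s,0],[-s,c,0],[0,0,1]])+[p[0],p[1],0]
if __name__=="__main__":
  R={}
  for k,(M,ob) in O.items():
    for cams in (["scene"],["side"],["scene","side"]):
        f=lambda p:np.concatenate([(proj(S[n],T(p,M))-ob[n]).ravel() for n in cams])
        r=least_squares(f,[.6,0,0],loss="soft_l1"); R[k,cams[0] if len(cams)==1 else "both"]=r.x
        print(k,cams,(r.x*[1e3,1e3,57.2958]).round(1)); print(f(r.x).round(1))
  for cm in("scene","side","both"):
    b,l=R["lid",cm],R["ledge",cm]; d=l-b; c,s=np.cos(b[2]),np.sin(b[2])
    print(cm,"ledge in box mm,deg",((d[0]*c+d[1]*s)*1e3).round(1),((-d[0]*s+d[1]*c)*1e3).round(1),np.degrees(d[2]).round(1))
    b=R["lid",cm]
    # index angle: tip at 82mm from hinge
    ob={"scene":c1([(372,57)])[0],"side":c2([(217,258)])[0]}
    for n in("scene","side"):
        def g(a): return proj(S[n],T(b,np.array([[.055-.082*np.cos(a[0]),.0845,.052+.082*np.sin(a[0])]])))[0]-ob[n]
        r=least_squares(g,[.5]); print("  index",n,r.x,g(r.x))
E
python3 fit.py
```

```text
lid ['scene'] [671.8  21.4  -2. ]
[-1.6  0.3 -0.3  0.1  1.1 -0.2  0.5 -0.6]
lid ['side'] [671.1  20.4  -3.2]
[-0.1 -0.4  1.5 -0.2 -0.  -0.6 -0.9  1.7]
lid ['scene', 'side'] [671.5  21.   -2.5]
[-1.4  0.2 -0.8  0.3  1.   0.3  0.9 -0.4  0.2 -0.4  1.  -0.3 -0.8 -0.4
 -1.   2.1]
ledge ['scene'] [524.5  22.6  -2.2]
[-1.3  0.   0.1 -0.3  0.4  0.3  0.3 -0.1]
ledge ['side'] [525.  24.  -1.]
[ 0.1  0.6 -0.9  0.2 -0.1 -0.6  0.7 -0.4]
ledge ['scene', 'side'] [524.8  23.2  -1.7]
[-1.3 -0.1 -0.1 -0.6  0.4 -0.2  0.5 -0.3  0.1  0.5 -0.7 -0.3  0.4 -0.9
  1.  -0.4]
scene ledge in box mm,deg -147.2 -3.9 -0.2
  index scene [0.57579795] [-0.91244822 -0.47594579]
  index side [0.57391938] [ 0.39163312 -0.28670425]
side ledge in box mm,deg -146.0 -4.4 2.2
  index scene [0.56830457] [-0.36070101 -0.18924362]
  index side [0.56104352] [ 0.40306439 -0.28418304]
both ledge in box mm,deg -146.6 -4.1 0.8
  index scene [0.57271456] [-0.69418654 -0.36306864]
  index side [0.56873028] [ 0.38990658 -0.28103999]
```

Run:
```python
from rig import optics
import cv2, numpy as np
c=optics.capture("wrist"); np.savez("pics/wrist0.npz",**c); cv2.imwrite("pics/wrist0.png",c["color"]); print({k:c[k] for k in("fx","fy","cx","cy","rvec","tvec")})
```

```text
{'fx': 325.19226210127806, 'fy': 325.19226210127806, 'cx': 278.50879160071986, 'cy': 207.23089300746938, 'rvec': array([-2.82900883e+00,  1.84833497e-03,  4.09513623e-03]), 'tvec': array([-0.62281068, -0.03625772,  0.39350283])}
```

View pics/wrist0.png

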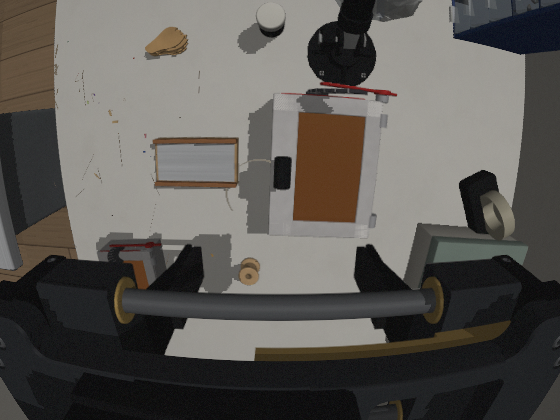

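The wrist picture shows the ledge at (196,162), the box at (325,165), the handle at (283,173), the index at (360,90) and the lamp base at (341,53).

I'll fit both rectangles from the wrist depth and refine by edges.

```bash
cat >> h.py <<'E'
def fcloud(c):
    h,w=c["range_z"].shape; u,v=np.meshgrid(np.arange(w),np.arange(h)); z=c["range_z"].astype(float)
    dx,dy=(u-c["cx"])/c["fx"],(v-c["cy"])/c["fy"]; t=np.hypot(dx,dy)+1e-9; k=np.tan(t)/t
    P=np.stack([dx*k*z,dy*k*z,z],-1); R=cv2.Rodrigues(c["rvec"])[0]; W=(P-c["tvec"].ravel())@R
    W[z<=0]=np.nan; return W
def fproj(c,P):
    K=np.array([[c["fx"],0,c["cx"]],[0,c["fy"],c["cy"]],[0,0,1.]])
    return cv2.fisheye.projectPoints(np.asarray(P,float).reshape(1,-1,3),c["rvec"].reshape(3,1),c["tvec"].reshape(3,1),K,np.zeros(4))[0][0]
def rect(P):
    (x,y),(a,b),an=cv2.minAreaRect((P[:,:2]*1e3).astype(np.float32)); an=(an+45)%90-45; return [round(float(q),1) for q in(x,y,a,b,an)]
E
python3 - <<'E'
from h import *
c=dict(np.load("pics/wrist0.npz")); W=fcloud(c); x,y,z=np.moveaxis(W,-1,0); v=np.arange(420)[:,None]+0*x
t=(z<.01)&(z>-.01)&(v<240); print("table",np.median(z[t]))
def comp(m):
    n,l,st,_=cv2.connectedComponentsWithStats(m.astype(np.uint8)); i=1+st[1:,4].argmax(); return l==i
for nm,m in (("ledge rim+deck",(z>.012)&(z<.03)&(abs(x-.525)<.07)&(abs(y-.02)<.06)),("lid",(z>.05)&(z<.066)&(abs(x-.67)<.09)&(abs(y-.02)<.1)),("handle",(z>.075)&(z<.11)&(abs(x-.62)<.04)&(abs(y-.02)<.05)),
 ("pot",(z>.04)&(z<.06)&(abs(x-.61)<.04)&(abs(y-.18)<.03)),("fish",(z>.008)&(abs(x-.49)<.05)&(abs(y-.165)<.04)),("spool",(z>.022)&(abs(x-.586)<.03)&(abs(y+.12)<.03)&(z<.04))):
    m=comp(m); P=W[m]; print(nm,m.sum(),rect(P),np.median(P[:,2]).round(4))
hsv=cv2.cvtColor(c["color"],cv2.COLOR_BGR2HSV)
m=comp((hsv[...,0]<18)&(hsv[...,1]>150)&(z>.05)&(z<.066)); print("window",rect(W[m]))
m=(abs(x-.525)<.07)&(abs(y-.022)<.05)&(hsv[...,1]<60)&(z>.010)&(z<.021); m=comp(m); print("deck",rect(W[m]),np.median(W[m][:,2]))
E
```

```text
table 0.00014846598679242687
ledge rim+deck 3974 [524.5, 22.9, 56.8, 101.4, -1.9] 0.0169
lid 14696 [674.4, 26.7, 162.2, 119.8, -2.4] 0.0573
handle 568 [626.4, 23.0, 30.4, 16.0, -2.5] 0.0906
pot 662 [614.8, 181.7, 29.5, 30.3, 14.6] 0.0482
fish 699 [492.6, 165.7, 48.1, 31.8, 39.6] 0.0134
spool 276 [584.3, -120.1, 24.6, 24.7, 11.8] 0.0292
window [674.3, 21.0, 113.0, 67.4, -2.4]
deck [524.3, 22.4, 45.4, 95.1, -1.9] 0.01671234592668082
```

Poses agree across the views: the box is at (671.4, 21.1) with yaw -2.4°, and the ledge at (524.5, 22.9) with yaw -1.9°. The index is about 0.57 rad. I'll go over the ledge while turning the tool.

Request:
drive_tool:
  steps:
    - [87,0.05,-0.25,0.15,0,0,-0.1]
    - [87,0.1,-0.5,0.3,0,0,-0.2]
    - [87,0.15,-0.75,0.45,0,0,-0.3]
    - [87,0.2,-1.0,0.6,0,0,-0.4]
    - [87,0.2,-1.0,0.6,0,0,-0.5]
    - [87,0.2,-1.0,0.6,0,0,-0.6]
    - [87,0.2,-1.0,0.6,0,0,-0.7]
    - [87,0.2,-1.0,0.6,0,0,-0.75]

```text
time_s: 0.95
position: [0.5048, 0.0241, 0.1504]
tcp_rot: [[-0.904, 0.427, -0.0], [0.427, 0.904, 0.0], [0.0, -0.0, -1.0]]
force: [-0.1, -0.0, 0.4]
opening: 1.001
grasp_force: 0.0
```

Run:
```python
from h import *
# what is near the lid-swing volume: lamp etc
for n in("scene","side","wrist"):
    c=dict(np.load(f"pics/{n}0.npz")); W=(fcloud if n=="wrist" else cloud)(c); x,y,z=np.moveaxis(W,-1,0)
    m=(z>.1)&(x>.55)&(x<.8)&(y>.05)&(y<.25)
    if n=="wrist": m[240:]=False
    P=W[m]
    for lo,hi in((.1,.15),(.15,.2),(.2,.3),(.3,.5)):
        q=P[(P[:,2]>lo)&(P[:,2]<hi)]
        if len(q)>5: print(n,lo,len(q),np.percentile(q,[1,99],axis=0).round(3).tolist())
```

```text
scene 0.1 401 [[0.671, 0.097, 0.1], [0.766, 0.247, 0.149]]
scene 0.15 18 [[0.682, 0.212, 0.151], [0.687, 0.233, 0.157]]
side 0.1 842 [[0.675, 0.1, 0.1], [0.766, 0.249, 0.148]]
side 0.15 226 [[0.679, 0.213, 0.15], [0.697, 0.25, 0.199]]
side 0.2 23 [[0.681, 0.237, 0.2], [0.695, 0.25, 0.215]]
side 0.3 40 [[0.613, 0.054, 0.487], [0.642, 0.059, 0.492]]
wrist 0.1 288 [[0.668, 0.098, 0.1], [0.706, 0.184, 0.118]]
```

Request:
drive_tool:
  steps:
    - [87,0.017,-0.012,0.2,0,0,-0.1]
    - [87,0.017,-0.012,0.4,0,0,-0.2]
    - [87,0.017,-0.012,0.6,0,0,-0.275]
    - [87,0.017,-0.012,0.8,0,0,-0.275]
    - [87,0.017,-0.012,0.9,0,0,-0.275]
    - [87,0.017,-0.012,0.9,0,0,-0.275]

```text
time_s: 1.55
position: [0.5014, 0.0238, 0.0411]
tcp_rot: [[-0.999, 0.034, -0.004], [0.034, 0.999, 0.001], [0.004, 0.001, -1.0]]
force: [-0.5, 0.7, -0.4]
opening: 1.0
grasp_force: 0.0
```

Run:
```python
from rig import optics,read_state
from h import *
c=optics.capture("wrist"); np.savez("pics/wrist1.npz",**c); cv2.imwrite("pics/wrist1.png",c["color"])
s=read_state(); print(s["position"],s["tcp_rot"][:,0])
W=fcloud(c); x,y,z=np.moveaxis(W,-1,0)
m=(z>.014)&(z<.03)&(x>.44)&(x<.59)&(abs(y-.02)<.04); n,l,st,_=cv2.connectedComponentsWithStats(m.astype(np.uint8)); m=l==1+st[1:,4].argmax(); print(m.sum(),rect(W[m]))
```

```text
[0.50220218 0.02366975 0.0421071 ] [-0.9994394   0.03344597  0.00149855]
8010 [505.7, 23.1, 56.6, 62.6, -2.0]
```

View pics/wrist1.png

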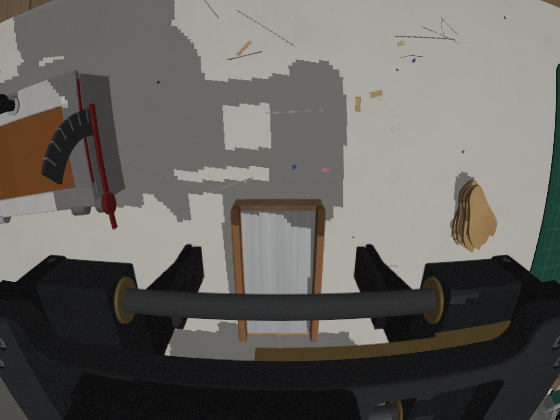

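The wrist picture shows the ledge at (278,270), centred between the open fingers. I'll descend and grip.

Request:
drive_tool:
  steps:
    - [87,0,0,0.15,0,0,0]
    - [87,0,0,0.3,0,0,0]
    - [87,0,0,0.3,0,0,0]
    - [56,0,0,0.3,0,0,0]
    - [50,0,0,0.3,0,0,0]
    - [50,0,0,0.3,0,0,0]
    - [50,0,0,0.3,0,0,0]
    - [50,0,0,0.3,0,0,0]

```text
time_s: 2.4
position: [0.5028, 0.0236, 0.007]
tcp_rot: [[-0.999, 0.033, 0.001], [0.033, 0.999, -0.0], [-0.001, -0.0, -1.0]]
force: [-0.6, 1.4, 5.5]
opening: 0.644
grasp_force: 30.1
```

Request:
drive_tool:
  steps:
    - [50,-0.05,0.01,0,0,0,0.006]
    - [50,-0.1,0.02,0,0,0,0.006]
    - [50,-0.15,0.03,0,0,0,0.006]
    - [50,-0.2,0.035,0,0,0,0.006]
    - [50,-0.25,0.035,0,0,0,0.006]
    - [50,-0.29,0.035,0,0,0,0.006]
    - [50,-0.29,0.035,0,0,0,0.006]

```text
time_s: 3.1
position: [0.5361, 0.027, 0.007]
tcp_rot: [[-0.999, 0.042, -0.003], [0.042, 0.999, 0.0], [0.003, 0.0, -1.0]]
force: [-2.8, 1.3, 5.3]
opening: 0.637
grasp_force: 30.0
```

Run:
```python
from rig import optics,read_state
from h import *
s=read_state(); print(s["position"],s["tcp_rot"][:,0],s["force"])
ims=[]
for n in("scene","side"):
    c=optics.capture(n); np.savez(f"pics/{n}1.npz",**c)
    u,v=(210,190) if n=="scene" else (235,190)
    ims.append(cv2.resize(c["color"][v:v+90,u:u+110],None,fx=3.6,fy=3.6,interpolation=cv2.INTER_CUBIC))
cv2.imwrite("pics/p1.png",np.hstack(ims))
```

```text
[0.53611642 0.02700993 0.00701836] [-0.99909836  0.04234527  0.0030558 ] [-2.84670701  1.3025465   5.30009026]
```

View pics/p1.png

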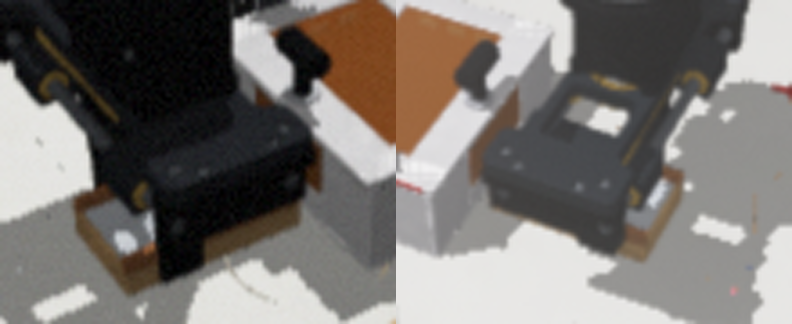

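Request:
drive_tool:
  steps:
    - [50,-0.02,0,0,0,0,0]
    - [50,-0.035,0,0,0,0,0]
    - [50,-0.05,0,0,0,0,0]
    - [50,-0.055,0,0,0,0,0]
    - [50,-0.06,0,0,0,0,0]
    - [50,-0.06,0,0,0,0,0]

```text
time_s: 3.8
position: [0.5414, 0.0269, 0.007]
tcp_rot: [[-0.999, 0.042, -0.007], [0.042, 0.999, 0.001], [0.007, 0.001, -1.0]]
force: [-5.4, -0.1, 8.8]
opening: 0.641
grasp_force: 30.0
```

Request:
drive_tool:
  steps:
    - [50,-0.01,0,0,0,0,0]
    - [50,-0.02,0,0,0,0,0]
    - [50,-0.02,0,0,0,0,0]

```text
time_s: 4.1
position: [0.5441, 0.0268, 0.007]
tcp_rot: [[-0.999, 0.042, -0.006], [0.042, 0.999, 0.001], [0.006, 0.001, -1.0]]
force: [-5.4, 0.4, 7.6]
opening: 0.642
grasp_force: 30.0
```

Request:
drive_tool:
  steps:
    - [50,-0.01,0,0,0,0,0]
    - [50,-0.02,0,0,0,0,0]
    - [50,-0.02,0,0,0,0,0]

```text
time_s: 4.4
position: [0.5444, 0.0268, 0.007]
tcp_rot: [[-0.999, 0.042, -0.01], [0.042, 0.999, 0.001], [0.01, 0.001, -1.0]]
force: [-8.7, -1.2, 11.2]
opening: 0.642
grasp_force: 30.0
```

Request:
drive_tool:
  steps:
    - [50,-0.015,0,0,0,0,0]
    - [50,-0.03,0,0,0,0,0]
    - [50,-0.03,0,0,0,0,0]
    - [50,-0.03,0,0,0,0,0]

```text
time_s: 4.8
position: [0.5445, 0.0268, 0.0069]
tcp_rot: [[-0.999, 0.041, -0.017], [0.041, 0.999, 0.002], [0.017, 0.001, -1.0]]
force: [-13.2, -2.1, 15.3]
opening: 0.641
grasp_force: 30.0
```

Run:
```python
from rig import read_state
s=read_state(); print(s["position"],s["tcp_rot"][:,0],s["force"],s["moment"])
```

```text
[0.54454369 0.02681522 0.00692247] [-0.99899066  0.04139518  0.01743843] [-13.15814095  -2.12183602  15.30083624] [-0.29567084  1.9466928  -0.07182969]
```

Request:
drive_tool:
  steps:
    - [50,0.02,0,0,0,0,0]
    - [50,0.04,0,0,0,0,0]
    - [50,0.04,0,0,0,0,0]
    - [50,0.04,0,0,0,0,0]

```text
time_s: 5.2
position: [0.5446, 0.0268, 0.007]
tcp_rot: [[-0.999, 0.042, -0.007], [0.042, 0.999, 0.001], [0.008, 0.001, -1.0]]
force: [-6.0, -0.1, 7.7]
opening: 0.64
grasp_force: 30.0
```

Request:
drive_tool:
  steps:
    - [50,0.01,0,0,0,0,0]
    - [60,0.01,0,0,0,0,0]
    - [70,0.01,0,0,0,0,0]
    - [80,0.01,0,0,0,0,0]
    - [80,0.01,0,0,0,0,0]

```text
time_s: 5.7
position: [0.5474, 0.0262, 0.0065]
tcp_rot: [[-0.999, 0.042, 0.0], [0.042, 0.999, -0.0], [-0.0, -0.0, -1.0]]
force: [0.0, 0.2, 0.0]
opening: 0.869
grasp_force: 0.0
```

Request:
drive_tool:
  steps:
    - [80,0.01,0,-0.1,0,0,0]
    - [80,0.1,0,-0.3,0,0,0]
    - [80,0.2,0,-0.6,0,0,0]
    - [80,0.2,0,-0.9,0,0,0]
    - [80,0.2,0,-1.0,0,0,0]
    - [80,0.2,0,-1.0,0,0,0]

```text
time_s: 6.3
position: [0.5247, 0.0271, 0.129]
tcp_rot: [[-0.999, 0.042, 0.006], [0.042, 0.999, -0.001], [-0.006, -0.001, -1.0]]
force: [-0.3, -0.2, 0.2]
opening: 0.914
grasp_force: 0.0
```

Run:
```python
from rig import optics,read_state
from h import *
s=read_state(); print(s["position"],s["tcp_rot"][:,0],s["opening"],s["time_s"])
ims=[]
for n in("scene","side","wrist"):
    c=optics.capture(n); np.savez(f"pics/{n}2.npz",**c)
    if n=="wrist":
        W=fcloud(c); x,y,z=np.moveaxis(W,-1,0); m=(z>.013)&(z<.03)&(x>.49)&(x<.612)&(abs(y-.025)<.045); print(m.sum(),rect(W[m])); break
    u,v=(220,180) if n=="scene" else (225,180)
    ims.append(cv2.resize(c["color"][v:v+90,u:u+110],None,fx=3.6,fy=3.6,interpolation=cv2.INTER_CUBIC))
    W=cloud(c);x,y,z=np.moveaxis(W,-1,0); m=(z>.013)&(z<.03)&(x>.49)&(x<.62)&(abs(y-.025)<.045); print(n,m.sum(),rect(W[m]))
cv2.imwrite("pics/p2.png",np.hstack(ims))
```

```text
[0.5246803  0.02705236 0.12896651] [-0.99909238  0.04222135 -0.00563634] 0.9144672647124079 6.3
scene 1503 [567.4, 26.1, 87.7, 102.7, -2.5]
side 1175 [568.0, 27.4, 88.6, 102.2, -1.9]
5878 [564.6, 25.7, 56.6, 96.5, -2.4]
```

View pics/p2.png

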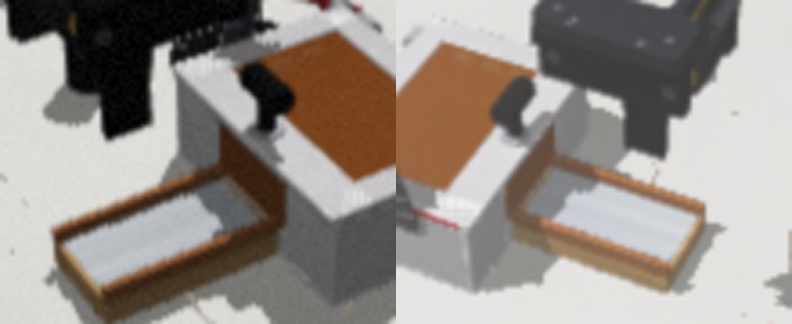

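The picture shows the ledge butted against the sill and centred on the mouth in both views, with the gripper clear. Next I'll go over the handle and down.

Request:
drive_tool:
  steps:
    - [80,-0.3,0.002,0,0,0,0]
    - [80,-0.6,0.002,0,0,0,0]
    - [80,-0.848,0.002,0,0,0,0]
    - [80,-0.848,0.002,0.15,0,0,0]
    - [80,-0.848,0.002,0.3,0,0,0]
    - [80,-0.848,0.002,0.42,0,0,0]
    - [80,-0.848,0.002,0.48,0,0,0]
    - [80,-0.848,0.002,0.48,0,0,0]

```text
time_s: 7.25
position: [0.6232, 0.0234, 0.0668]
tcp_rot: [[-0.999, 0.042, -0.004], [0.042, 0.999, 0.001], [0.004, 0.0, -1.0]]
force: [-0.3, 0.4, 0.2]
opening: 0.923
grasp_force: 0.0
```

Request:
drive_tool:
  steps:
    - [50,0,0,0,0,0,0]
    - [24,0,0,0,0,0,0]
    - [24,0,0,0,0,0,0]
    - [24,0,0,0,0,0,0]
    - [24,0,0,0,0,0,0]
    - [24,0,0,0,0,0,0]
    - [24,0,0,0,0,0,0]

```text
time_s: 7.95
position: [0.6247, 0.0232, 0.069]
tcp_rot: [[-0.999, 0.042, 0.0], [0.042, 0.999, -0.0], [-0.0, -0.0, -1.0]]
force: [-0.9, -0.1, -0.5]
opening: 0.363
grasp_force: 0.0
```

Request:
drive_tool:
  steps:
    - [24,-0.012,0,0,0,0,0]
    - [24,-0.012,0,0,0,0,0]
    - [24,-0.012,0,0,0,0,0]

```text
time_s: 8.25
position: [0.6247, 0.023, 0.0689]
tcp_rot: [[-0.999, 0.042, -0.003], [0.042, 0.999, -0.0], [0.003, -0.0, -1.0]]
force: [-5.0, -1.0, 3.6]
opening: 0.345
grasp_force: 30.0
```

Request:
drive_tool:
  steps:
    - [24,-0.015,0,-0.041,0,0,0]
    - [24,-0.031,0,-0.082,0,0,0]
    - [24,-0.05,0,-0.121,0,0,0]
    - [24,-0.07,0,-0.16,0,0,0]
    - [24,-0.093,0,-0.197,0,0,0]
    - [24,-0.116,0,-0.234,0,0,0]
    - [24,-0.142,0,-0.269,0,0,0]
    - [24,-0.17,0,-0.304,0,0,0]

```text
time_s: 9.05
position: [0.6456, 0.0222, 0.105]
tcp_rot: [[-0.999, 0.042, -0.003], [0.042, 0.999, -0.0], [0.003, -0.0, -1.0]]
force: [-4.2, -3.0, -6.4]
opening: 0.34
grasp_force: 30.0
```

Request:
drive_tool:
  steps:
    - [24,-0.03,0,-0.032,0,0,0]
    - [24,-0.06,0,-0.063,0,0,0]
    - [24,-0.083,0,-0.084,0,0,0]
    - [24,-0.095,0,-0.094,0,0,0]
    - [24,-0.095,0,-0.094,0,0,0]
    - [24,-0.095,0,-0.094,0,0,0]

```text
time_s: 9.65
position: [0.6569, 0.0217, 0.1162]
tcp_rot: [[-0.999, 0.042, -0.003], [0.042, 0.999, -0.0], [0.003, -0.0, -1.0]]
force: [-4.4, -2.9, -4.8]
opening: 0.343
grasp_force: 30.0
```

Run:
```python
from rig import optics,read_state
from h import *
s=read_state(); print(s["position"],s["tcp_rot"],s["force"],s["time_s"])
ims=[]
for n in("scene","side"):
    c=optics.capture(n); np.savez(f"pics/{n}3.npz",**c)
    u,v=(225,150) if n=="scene" else (180,150)
    ims.append(cv2.resize(c["color"][v:v+110,u:u+130],None,fx=6.1,fy=5.4,interpolation=cv2.INTER_CUBIC) if n=="side" else c["color"])
cv2.imwrite("pics/p3.png",ims[1])
```

```text
[0.65688236 0.02168397 0.11618671] [[-9.99108562e-01  4.21096495e-02 -2.97622570e-03]
 [ 4.21101621e-02  9.99112968e-01 -1.09745544e-04]
 [ 2.96896434e-03 -2.34977059e-04 -9.99995565e-01]] [-4.43887801 -2.90011607 -4.79818476] 9.65
```

View pics/p3.png

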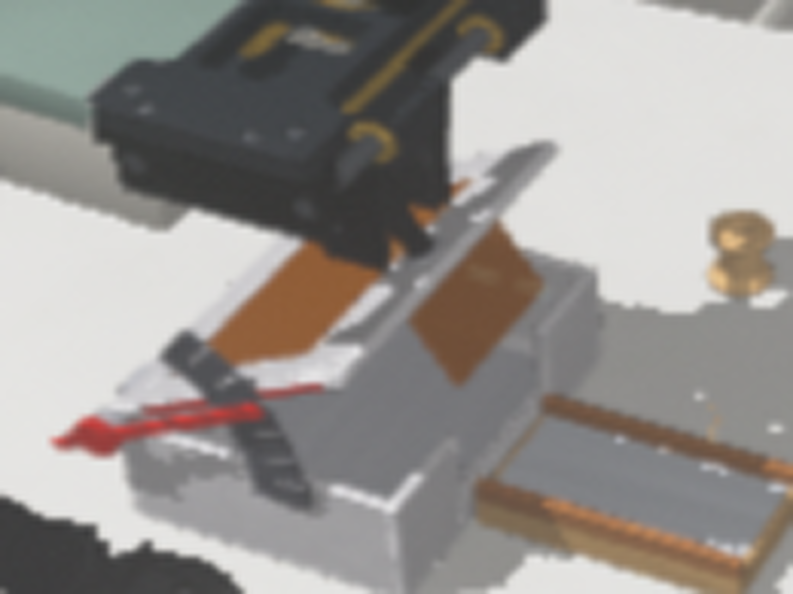

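The side crop shows the lid raised almost parallel to the index: the finger runs from (90,435) to (262,410) and the lid's red line from (150,408) to (325,385). The ledge is still butted. I'll measure both slopes precisely.

```bash
cat > ang.py <<'E'
from h import *
import sys
b=np.array([.6714,.0211]); yaw=np.radians(-2.4); B=np.array([[np.cos(yaw),-np.sin(yaw),0],[np.sin(yaw),np.cos(yaw),0],[0,0,1]])
def plane(c,uv,yp):
    out=[]
    for u,v in uv:
        o,d=ray(c,u,v); o=B.T@(o-[b[0],b[1],0]); d=B.T@d; p=o+d*(yp-o[1])/d[1]; out.append([.055-p[0],p[2]-.052])
    return np.array(out)*1e3
if __name__=="__main__":
  for n in("scene","side"):
    for k in sys.argv[1:]:
        c=dict(np.load(f"pics/{n}{k}.npz")); im=c["color"].astype(int)
        red=np.clip(im[...,2]-np.maximum(im[...,1],im[...,0])*1.0-25,0,None); hs=cv2.cvtColor(c["color"],cv2.COLOR_BGR2HSV)[...,0]
        m=(red>0)&((hs<6)|(hs>172)); v,u=np.nonzero(m); w=red[v,u]
        for nm,yp,off0,lim in(("finger",.0845,0,(15,80)),("line",.075,6,(20,112))):
            q=plane(c,zip(u,v),yp)
            best=None; 
            a0=.57; off=off0
            for it in range(8):
                t=q[:,0]*np.cos(a0)+q[:,1]*np.sin(a0); r=-q[:,0]*np.sin(a0)+q[:,1]*np.cos(a0)-off
                s=(t>lim[0])&(t<lim[1])&(abs(r)<(6 if it<3 else 4.5))
                if s.sum()<8: break
                f=np.polyfit(t[s],r[s],1,w=np.sqrt(w[s])); a0+=np.arctan(f[0]); off+=f[1]
            print(n,k,nm,s.sum(),"angle",round(a0,4),"offset",round(off,1),"t",t[s].min().round(),t[s].max().round())
E
python3 ang.py 0 3
```

```text
scene 0 finger 38 angle 0.5698 offset 0.6 t 15.0 80.0
scene 0 line 47 angle 0.5651 offset 3.6 t 21.0 92.0
scene 3 finger 2 angle 0.57 offset 0 t 78.0 80.0
scene 3 line 4 angle 0.57 offset 6 t 87.0 91.0
side 0 finger 77 angle 0.566 offset 0.8 t 15.0 80.0Traceback (most recent call last):
  File "ang.py", line 24, in <module>
    print(n,k,nm,s.sum(),"angle",round(a0,4),"offset",round(off,1),"t",t[s].min().round(),t[s].max().round())
                                                                       ~~~~~~~~^^
    return umr_minimum(a, axis, None, out, keepdims, initial, where)
ValueError: zero-size array to reduction operation minimum which has no identity
```

```bash
sed -i 's/            print(n,k/            if s.sum()>=8: print(n,k/' ang.py; python3 ang.py 3
python3 - <<'E'
from ang import *
c=dict(np.load("pics/side3.npz"))
f=lambda a:np.array(a)/[6.1,5.4]+[180,150]-.4
# lid front corner/red line readings: line from (150,408) to (325,385); both y=75, finger (115,432)-(258,411)
for nm,yp,p in(("line",.075,[(150,408),(325,385)]),("finger",.0845,[(115,432),(258,411)])):
    q=plane(c,f(p),yp); d=q[1]-q[0]; print(nm,q.round(1).tolist(),np.arctan2(d[1],d[0]))
# lid plane angle from depth in both cams
for n in("scene","side"):
    c=dict(np.load(f"pics/{n}3.npz")); W=(cloud(c)-[b[0],b[1],0])@B
    col=c["color"].astype(int); white=(col.min(-1)>140)
    a=.56; X=.055-W[...,0]; Z=W[...,2]-.052
    for i in range(6):
        t=X*np.cos(a)+Z*np.sin(a); r=-X*np.sin(a)+Z*np.cos(a)-.006
        s=(t>.01)&(t<.11)&(abs(r)<.004)&(abs(W[...,1])<.072)
        k=np.polyfit(t[s],r[s],1); a+=np.arctan(k[0])
    print(n,"lid plane",s.sum(),a.round(4),k[1].round(4))
E
```

```text
side 3 finger 83 angle 0.558 offset 1.5 t 15.0 80.0
side 3 line 79 angle 0.6256 offset -6.9 t 20.0 102.0
line [[16.6, 14.6], [88.5, 56.0]] 0.522515832576477
finger [[7.7, 6.7], [68.2, 43.1]] 0.5420680751130612
scene lid plane 871 0.5405 -0.0002
side lid plane 801 0.5435 -0.0008
```

Request:
drive_tool:
  steps:
    - [24,-0.013,0,-0.0115,0,0,0]
    - [24,-0.013,0,-0.0115,0,0,0]
    - [24,-0.013,0,-0.0115,0,0,0]
    - [24,-0.013,0,-0.0115,0,0,0]

```text
time_s: 10.15
position: [0.6583, 0.0216, 0.1174]
tcp_rot: [[-0.999, 0.042, -0.003], [0.042, 0.999, -0.0], [0.003, -0.0, -1.0]]
force: [-5.2, -2.3, -4.4]
opening: 0.342
grasp_force: 30.0
```

```bash
cat > lidp.py <<'E'
from rig import optics,read_state
from ang import *
s=read_state(); p=s["position"]; print(p,s["force"])
from scipy.optimize import least_squares
d=B.T@(p-[.6247,.023,.0689]); g=lambda a:[100*(1-np.cos(a[0]))+32*np.sin(a[0])-d[0]*1e3,100*np.sin(a[0])-32*(1-np.cos(a[0]))-d[2]*1e3]
r=least_squares(g,[.5]); print("kin",r.x,r.fun)
for n in("scene","side"):
  c4=optics.capture(n); np.savez(f"pics/{n}4.npz",**c4)
  for k,a0 in((0,0.),(3,.55),(4,.57)):
    c=dict(np.load(f"pics/{n}{k}.npz")); W=(cloud(c)-[b[0],b[1],0])@B; X=.055-W[...,0]; Z=W[...,2]-.052; a=a0; o=.006
    for i in range(10):
        t=X*np.cos(a)+Z*np.sin(a); r=-X*np.sin(a)+Z*np.cos(a)-o
        s=(t>.01)&(t<.108)&(abs(r)<.003)&(abs(W[...,1])<.072)
        f=np.polyfit(t[s],r[s],1); a+=np.arctan(f[0]); o+=f[1]
    print(n,k,"lid plane",s.sum(),a.round(4),o.round(4))
    # finger by depth: red pixels near y=.0845
    im=c["color"].astype(int); hs=cv2.cvtColor(c["color"],cv2.COLOR_BGR2HSV)
    m=((hs[...,0]<6)|(hs[...,0]>172))&(hs[...,1]>110)&(abs(W[...,1]-.086)<.008)&(X>.012)&(X<.085)
    if m.sum()>10: f=np.polyfit(X[m],Z[m],1); print("   finger depth",m.sum(),np.arctan(f[0]).round(4),f[1].round(4))
E
python3 lidp.py; python3 ang.py 4
```

```text
[0.65830124 0.02162654 0.11741203] [-5.21289728 -2.2723166  -4.39567289]
kin [0.5716756] [-0.41549637  0.50402432]
scene 0 lid plane 2254 0.0092 0.0057
   finger depth 31 0.5727 0.0005
scene 3 lid plane 834 0.5396 0.0059
scene 4 lid plane 782 0.5576 0.0059
side 0 lid plane 1775 0.0099 0.0046
   finger depth 47 0.5506 0.0028
side 3 lid plane 757 0.5432 0.0052
   finger depth 53 0.5421 0.0037
side 4 lid plane 740 0.5597 0.0053
   finger depth 52 0.5438 0.0034
side 4 finger 85 angle 0.5571 offset 1.5 t 15.0 80.0
side 4 line 75 angle 0.653 offset -8.0 t 21.0 102.0
```

Run:
```python
from ang import *
c=dict(np.load("pics/side4.npz")); im=c["color"].astype(float); red=im[...,2]-im[...,1]
np.set_printoptions(linewidth=200)
print("v=",list(range(217,234)))
for u in range(196,240,3): print(u,red[217:234,u].astype(int))
Z=14; u0,v0=188,211
cr=cv2.resize(c["color"][v0:v0+21,u0:u0+54],None,fx=Z,fy=Z,interpolation=cv2.INTER_CUBIC); ov=cr.copy()
def dr(pts,col):
    P=B@np.array(pts).T+np.array([[b[0]],[b[1]],[0]]); q=(proj(c,P.T)-[u0,v0]+.5)*Z
    cv2.polylines(ov,[q.astype(int).reshape(-1,1,2)],False,col,1)
pt=lambda t,off,y,a:[.055-t*np.cos(a)+off*np.sin(a),y,.052+t*np.sin(a)+off*np.cos(a)]
for a,col in((.568,(255,0,0)),):
    for o in(-.003,.003): dr([pt(0,o,.0845,a),pt(.082,o,.0845,a)],col)
for a,col in((.55,(0,255,0)),(.57,(255,255,0))):
    dr([pt(0,.006,.075,a),pt(.112,.006,.075,a),pt(.112,.006,.05,a)],col)
cv2.imwrite("pics/p4.png",np.vstack([cr,ov]))
```

```text
v= [217, 218, 219, 220, 221, 222, 223, 224, 225, 226, 227, 228, 229, 230, 231, 232, 233]
196 [  1   1   1   1   1   0   0   0   0   9  53 114 116  99  88  86  77]
199 [  1   0   0   1   1   0   1   1   1   1   4  33 114  95  80  47  23]
202 [ 1  0 -1  0  1  1  2  2  3  3 19 68 91 73 29  4  1]
205 [  1   1   1   2   1   1   3  14  61  46  45 121  89  56   7   1   1]
208 [ 1  5 11  3  2  3 12 56 62 41 94 81 53 14  2  2  1]
211 [  1  -1   0   0   1   3  16  66  47  53 113  85  48   5   1   1   1]
214 [ 1  0  0  0  0  0  5 13 35 94 85 64 16  2  1  1  2]
217 [ 12   1   0   1   0   0   1  15  62 104  79  37   4   1   1   0   1]
220 [  6   2   1   1   1   3   6  49 118  91  66  12   2   1   0   0  -1]
223 [ 3  1  1  4 20 56 30  5 11 26 14  2  1  1  0  0  0]
226 [ 1  1  2 10 57 53  6  0  0  0  0  1 -1  0  0  1  0]
229 [ 2  2  6 35 65 26  1  0  0  0  0 -1  0  1  0  0  0]
232 [ 1  1  5 19 26  4  0  0 -1 -1  0  0  0  0  0  0  0]
235 [ 2  1  1  1  1  0  0  0  0  0  0  0  1  0  0  0 -1]
238 [ 0  1 -1  0  0  0  0 -1  1  1  0  0  0  0  0  1  0]
```

View pics/p4.png

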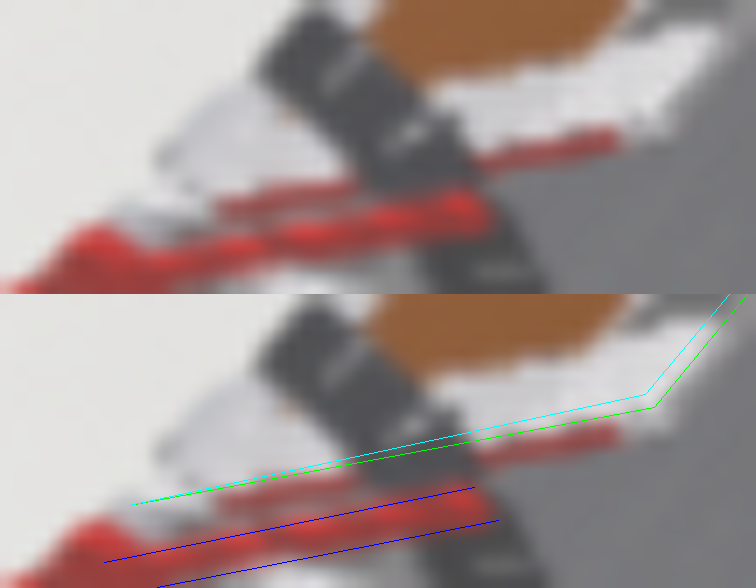

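The picture shows the finger from about (165,250) to (480,215) and the lid's red line from (225,205) to (615,140), nearly parallel. I'll fit both with subpixel centroids.

```bash
cat > cen.py <<'E'
from ang import *
import sys
def run(k):
    c=dict(np.load(f"pics/side{k}.npz")); im=c["color"].astype(float); red=np.clip(im[...,2]-im[...,1]-6,0,None)
    def cen(us,v0,u0,sl,h):
        o=[]
        for u in us:
            vc=v0-sl*(u-u0)
            for _ in range(4):
                v=np.arange(int(vc-h-1),int(vc+h+3)); w=red[v,u]*np.clip(h+.5-abs(v-vc),0,1); vc=(w*v).sum()/w.sum()
            o.append((u,vc))
        return np.array(o)
    L=cen([205,206,207,208,209]+list(range(224,231)),225.1,206,.19,1.3)
    F=cen(range(200,220),229.1,202,.19,1.8)
    for nm,p,yp in(("line",L,.075),("finger",F,.0845)):
        q=plane(c,p,yp); f=np.polyfit(q[:,0],q[:,1],1); r=q[:,1]-np.polyval(f,q[:,0])
        print(k,nm,"angle",np.arctan(f[0]).round(4),"rms",r.std().round(2),"t",q[0,0].round(),q[-1,0].round(),"px",p[[0,-1]].round(2).tolist())
for k in sys.argv[1:]: run(k)
E
python3 cen.py 3 4
```

```text
3 line angle 0.5475 rms 0.3 t 18.0 82.0 px [[205.0, 225.75], [230.0, 221.43]]
3 finger angle 0.5605 rms 0.36 t 12.0 61.0 px [[200.0, 229.58], [219.0, 225.84]]
4 line angle 0.556 rms 0.34 t 19.0 82.0 px [[205.0, 225.6], [230.0, 220.59]]
4 finger angle 0.56 rms 0.28 t 12.0 61.0 px [[200.0, 229.58], [219.0, 225.84]]
```

Request:
drive_tool:
  steps:
    - [24,-0.004,0,-0.0035,0,0,0]
    - [24,-0.004,0,-0.0035,0,0,0]
    - [24,-0.004,0,-0.0035,0,0,0]
    - [24,-0.004,0,-0.0035,0,0,0]
    - [24,-0.004,0,-0.0035,0,0,0]
    - [24,-0.004,0,-0.0035,0,0,0]

```text
time_s: 10.85
position: [0.6585, 0.0216, 0.1176]
tcp_rot: [[-0.999, 0.042, -0.004], [0.042, 0.999, -0.0], [0.004, -0.0, -1.0]]
force: [-5.4, -2.9, -6.1]
opening: 0.339
grasp_force: 30.0
```

```bash
python3 lidp.py | grep -E "kin| 4|\["; python3 cen.py 4
python3 - <<'E'
from h import *
for n in("scene","side"):
    c=dict(np.load(f"pics/{n}4.npz")); c0=dict(np.load(f"pics/{n}0.npz"))
    for nm,x,y,z,r in(("pot",.6148,.1817,.04,.03),("fish",.4926,.1657,.007,.04),("spool",.5843,-.1201,.02,.03)):
        out=[]
        for k in(c0,c):
            W=cloud(k); m=(abs(W[...,0]-x)<r)&(abs(W[...,1]-y)<r)&(W[...,2]>z); out.append((m.sum(),W[m].mean(0).round(4)))
        print(n,nm,out)
    W=cloud(c); a,b,z=np.moveaxis(W,-1,0); m=(z>.019)&(z<.03)&(a>.49)&(a<.612)&(abs(b-.025)<.034); print(n,"ledge rim",m.sum(),rect(W[m]))
E
```

```text
[0.65852177 0.02160615 0.11761541] [-5.4308353  -2.88880909 -6.12131711]
kin [0.57455073] [-0.40348234  0.49232769]
scene 4 lid plane 783 0.5599 0.0059
   finger depth 47 0.5506 0.0028
side 4 lid plane 738 0.563 0.0053
4 line angle 0.5587 rms 0.34 t 19.0 82.0 px [[205.0, 225.57], [230.0, 220.47]]
4 finger angle 0.5603 rms 0.25 t 12.0 61.0 px [[200.0, 229.58], [219.0, 225.85]]
scene pot [(np.int64(149), array([0.613 , 0.1781, 0.0475])), (np.int64(148), array([0.6131, 0.1778, 0.0478]))]
scene fish [(np.int64(231), array([0.4914, 0.1657, 0.0132])), (np.int64(231), array([0.4912, 0.1656, 0.0132]))]
scene spool [(np.int64(173), array([ 0.5841, -0.1208,  0.029 ])), (np.int64(171), array([ 0.5839, -0.1209,  0.0291]))]
scene ledge rim 462 [564.1, 25.8, 58.9, 97.4, -2.6]
side pot [(np.int64(207), array([0.6137, 0.1851, 0.0477])), (np.int64(207), array([0.6137, 0.1851, 0.0476]))]
side fish [(np.int64(276), array([0.4932, 0.1713, 0.0132])), (np.int64(280), array([0.4934, 0.1713, 0.0133]))]
side spool [(np.int64(75), array([ 0.5852, -0.1179,  0.0284])), (np.int64(79), array([ 0.5853, -0.118 ,  0.0279]))]
side ledge rim 294 [564.2, 27.2, 59.9, 96.1, -2.0]
```

```bash
python3 -c "
from rig import order; print(order.hand_in())"
```

```text
the job is handed in; nothing more can be done
None
```

I handed the job in: the ledge is butted flush and centred against the sill and released, and the gripper is holding the lid within about 0.01 rad of the red index (about 0.56–0.57 rad), with the index, pot, spool and fish showing no movement in the camera checks.

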